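Tip the tube rack onto its feet and park it at the stirrer

TASK

An empty test-tube rack has been left standing on its end. Push it over so that it comes down on its feet with the tube holes facing up, then push it along the bench until its long side lies flush against the front panel of the hotplate stirrer. Only push: do not pick the rack up, and leave the bottle, jar and beaker undisturbed.

Things in the scene. Friction and masses are not known exactly. Their poses are not given: they have to be found in the camera images.
- rack: empty grey plastic test-tube rack, 200 mm long, 80 mm wide, 60 mm tall on its feet, about 0.2 to 0.45 kg; starts standing on an 80 x 60 mm end. Origin: centre of that end. Axes: z along its 200 mm length (up at the start), x across its width, y from the flat hole side (at y = -30 mm) to the side with two black foot strips (+30 mm)
- rack_center (a point): middle of the rack, same axes: 100 mm up at the start, 30 mm once on its feet (y then points down). At the start its +y points to the robot's left within about 0.3 rad and +x towards the stirrer. It must fall towards its +y: push high on the hole side; past about 17 degrees of lean it falls by itself
- rack_side_a (a point): point on the rack's long side that is to lie against the stirrer: 40 mm from the rack's middle plane along its +x, at the end it stood on at the start
- rack_side_b (a point): like rack_side_a, at the other end of the rack (the upper one at the start), 200 mm from rack_side_a
- stirrer_front (a point): middle of the flat upright front panel of the grey hotplate stirrer, 30 mm above the bench. x points into the stirrer, square to the panel, away from the robot; y along the panel to the robot's left; z up. The stirrer is fixed: 190 mm deep, 480 mm wide, 85 mm high, three round metal plates (tops at 103 mm) and three knobs on top
- reagent_bottle: bystander: amber bottle, 62 mm across, 140 mm tall, standing on the bench; origin at the centre of its underside
- jar: bystander: white jar, 64 mm across, 85 mm tall, standing on the bench; origin at the centre of its underside
- beaker: bystander: glass beaker, 66 mm across, 85 mm tall, standing on the bench; origin at the centre of its underside
Mind the look-alikes: they are no part of the job. What is shaped like the rack but yellow is not meant.

How it is judged:
By the outcome, as a careful person would: the job done as asked, in the order asked, and still so for the second after the job is handed in, with the robot touching nothing.
It also fails if it takes over 58 s, if anything falls off the work surface, if the arm or the gripper's body presses on something with over 40 N, if the wrist force passes 120 N, or if a joint passes its speed limit or range.

ROBOT

A 6-joint arm with a two-finger parallel gripper is mounted at the origin on the work surface. World frame = base frame: x ahead of the robot, y to its left, z up, the work surface at z = 0. Lengths are in m, angles in rad, forces in N, time in s.
With the tool pointing down it reaches from about 0.25 to 0.725 m from the base axis. Payload 4 kg.
Tool frame: the origin (TCP) lies at the very end of the fingers, on their centre line; the grasp point (between the pads) lies 19 mm behind it; x points along the fingers, z is the direction in which the jaws open and shut, and the axes are right-handed (so a half turn about x gives the same grasp; the last joint's range is limited). The gripper opens to 85 mm and grips with 20 to 120 N. Pads are 22 mm wide; open, the fingers measure 114 mm over their backs; the gripper's body (76 mm by 85 mm) begins 54 mm behind the grasp point. The pads swing forward as they close: fully open they stand 13 mm farther back than shut.
Start: joints at [-1.211, 0.241, 0.005, 1.335, 0, 1.571], TCP at [0.176, -0.468, 0.231] pointing down, gripper open.
Joint ranges: [-2.72, 2.72], [-1.05, 1.87], [-1.09, 1.28], [-1.99, 2.15], [-1.42, 1.44], [-3.14, 3.14]. Speed limits (rad/s): [2.79, 2.79, 3.14, 3.14, 3.14, 3.14].

INTERFACE

Orientations are given as a unit quaternion [x, y, z, w].
In Python, from workcell import bot gives the robot as it stands.
- The arm moves only by the tool step_arm, never from a script. Its argument "series" is a list of rows, each an object of numbers: "x", "y", "z": the shift along the world's x, y, z in cm; "twist": the turn about the world's z in degrees; "jaw": the finger opening in cm, from 0 to 8.54. In form: [{"x": .., "y": .., "z": .., "twist": .., "jaw": ..}, ...]. A call has 1 to 10 rows; each row is the pose to reach, as a shift and turn from the pose measured when the call began; what a row does not reach only later rows make up. A row lasts 1/12 s, in which the tool goes at most 41.7 mm and 7.16 degrees, less where a joint would pass 70% of its speed; a pose out of reach is approached as far as the arm can. A call with a gripper value outside its range is refused whole. The fingers move at their own pace and stop on an object; the grip force is fixed at half the most. Time passes only in rows, so rows that repeat a pose let the fingers close. It gives the time, the measured TCP pose, the force and the opening at its end, in the units of the state.
- bot.get_obs(): the state, without advancing time (a new reading comes with each control period).
- bot.camera(name): name is "scene" or "top" or "wrist"; returns (picture, depth): 480x640x3 uint8, red, green, blue; 480x640 float32, m along the optical axis (not along the pixel's ray), 0 where there is no reading.
- bot.camera_info(name): a dict with "camera_matrix" (3x3 intrinsics, pixels), "R" (3x3) and "t" (3): a world point X has camera coordinates R X + t; the wrist camera has in their place "mount" (4x4, takes a point from camera to tool coordinates, whose origin is the TCP and whose axes are the tool frame's). Camera axes: x right, y down, z forward; pixel columns grow to the right and rows downward; lengths in m; the calibration is good to about 2 mm. The wrist camera is an equidistant fisheye: a pixel r from the principal point sees the ray r / f radians off the axis. A picture is of the moment at which its call begins: read the wrist's pose just before it. camera_info takes no time and is no camera call.
- bot.job_done(): hands the job in, once; it reports no verdict.
The state is a dict: "clock": time; "joint_pos": joint angles; "joint_vel": joint speeds; "tau": joint torques, N m; "eef_pos": TCP position; "tool_rot": TCP orientation; "ft_force": force on the tool from outside, world axes, zero at the start; "ft_torque": the same for the moment, N m; "grip_width": finger opening in m.
Only numpy, scipy, OpenCV 4.12 (cv2) and the standard library are available. Lean on these libraries where they do the work, as an engineer would, in place of code of your own. Each camera call takes 0.05 s, during which the arm holds its last target.

## Working session

There is one attempt and no reset: what is moved stays moved. The work goes in short steps, Python scripts to look and compute and a tool call to move; the robot and the scene stay as the last step left them, time stands still between calls to the robot, and variables do not carry over. Pictures are saved under pics/ and viewed, and the job is handed in when it is done.

Besides the shell and the picture viewer there is one more tool, called after ">>>" as name(argument=value, ...) on one line, values as JSON. step_arm: Moves the arm, as the interface text tells. Its arguments: {"type":"object","properties":{"series":{"type":"array","items":{"type":"object","properties":{"x":{"type":"number"},"y":{"type":"number"},"z":{"type":"number"},"twist":{"type":"number"},"jaw":{"type":"number"}}}}},"required":["series"]}

```bash
mkdir -p pics; cat > h.py <<'E'
from workcell import bot
import numpy as np, cv2
def snap(name,fn):
    p,d=bot.camera(name); cv2.imwrite('pics/'+fn+'.png',p[:,:,::-1]); np.save('pics/'+fn+'.npy',d); return p,d
def cloud(name,d):
    i=bot.camera_info(name);K=np.array(i['camera_matrix']);R=np.array(i['R']);t=np.array(i['t'])
    v,u=np.mgrid[0:480,0:640]
    c=np.stack([(u-K[0,2])/K[0,0]*d,(v-K[1,2])/K[1,1]*d,d],-1)
    return (c-t)@R
E
python3 - <<'E'
from h import *
o=bot.get_obs();print(o['clock'],o['eef_pos'],o['tool_rot'],o['grip_width'])
snap('scene','s0');snap('top','t0')
E
```

```text
0.0 [ 0.17582402 -0.46737236  0.23042131] [ 0.40287315  0.58201221 -0.40203431  0.58079551] 0.08565963584713691
```

View pics/s0.png

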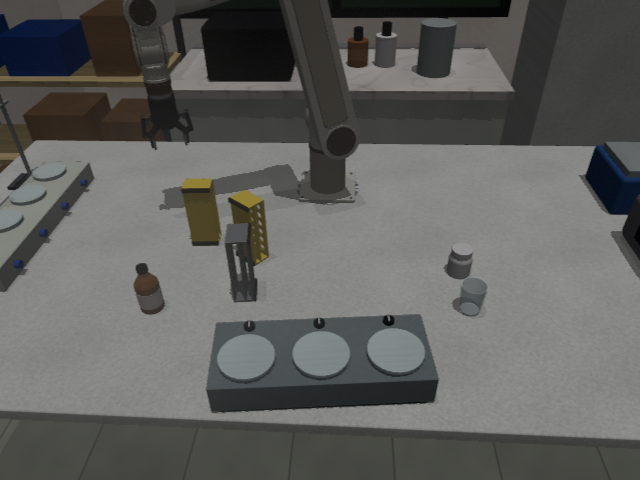

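View pics/t0.png

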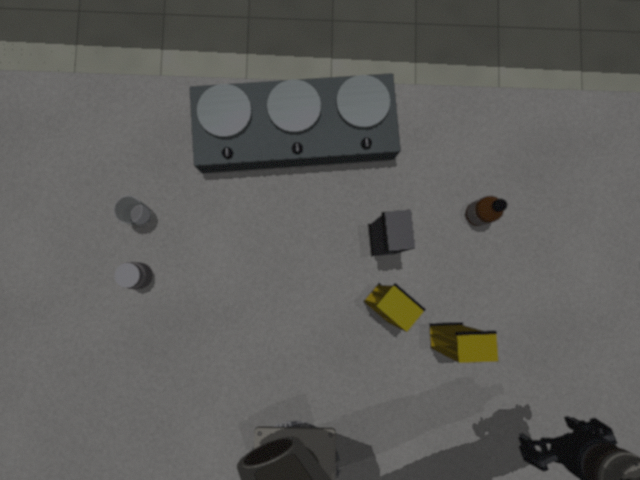

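The top view shows the grey rack's top at about (398,230), the stirrer at (190–398, 75–170), the bottle at (487,209), and the jar and beaker at (130,275) and (140,215). Two yellow look-alikes stand at (400,307) and (465,345). Next I measure the poses.

```bash
python3 - <<'E'
from h import *
d=np.load('pics/t0.npy');P=cloud('top',d);im=cv2.imread('pics/t0.png')
print(bot.camera_info('top'))
def rect(m):
    pts=P[m][:,:2].astype(np.float32);r=cv2.minAreaRect(pts*1000);print(m.sum(),P[m][:,2].mean(),r,cv2.boxPoints(r).round(0).tolist())
def reg(u0,v0,u1,v1,z0,z1):
    m=np.zeros(d.shape,bool);m[v0:v1,u0:u1]=1;return m&(P[...,2]>z0)&(P[...,2]<z1)
rect(reg(360,195,425,265,.19,.215))
rect(reg(360,280,430,335,.18,.215))
rect(reg(425,315,505,370,.18,.215))
rect(reg(180,60,410,180,.075,.092))
rect(reg(460,190,510,230,.05,.15))
rect(reg(110,255,155,295,.03,.095))
rect(reg(110,195,155,235,.03,.095))
d=np.load('pics/s0.npy');P=cloud('scene',d)
rect(reg(220,215,262,250,.185,.215))
rect(reg(200,310,440,400,.075,.092))
rect(reg(225,290,265,303,.005,.03))
E
```

```text
{'camera_matrix': array([[451.06852216,   0.        , 311.68464327],
       [  0.        , 451.06852216, 241.60234415],
       [  0.        ,   0.        ,   1.        ]]), 'R': array([[ 0.02497187, -0.99943737,  0.02239062],
       [-0.99597311, -0.02680197, -0.08555246],
       [ 0.08610444, -0.02016405, -0.99608204]]), 't': array([-0.04123069,  0.53375035,  1.06272925])}
1178 0.19974625857835923 ((548.6520385742188, -198.17979431152344), (80.24958038330078, 60.96748733520508), 6.4980669021606445) [[505.0, -172.0], [512.0, -233.0], [592.0, -224.0], [585.0, -163.0]]
1249 0.1995525249371494 ((393.07012939453125, -204.8152618408203), (80.38119506835938, 60.264434814453125), 50.63360595703125) [[344.0, -217.0], [391.0, -255.0], [442.0, -193.0], [395.0, -155.0]]
1287 0.19943783989230154 ((318.6346130371094, -358.8409423828125), (60.44523620605469, 81.9979019165039), 3.5383381843566895) [[286.0, -320.0], [291.0, -402.0], [351.0, -398.0], [346.0, -316.0]]
9406 0.08480406939368378 ((815.9232177734375, 21.356887817382812), (191.5064239501953, 480.3238220214844), 5.8073954582214355) [[696.0,
[... 512 characters left out ...]
6921386719, 64.29058837890625), 74.54656219482422) [[552.0, 370.0], [614.0, 353.0], [631.0, 415.0], [569.0, 432.0]]
535 0.19888744470505904 ((553.1903076171875, -200.83885192871094), (85.59402465820312, 60.991519927978516), 6.53670072555542) [[507.0, -175.0], [514.0, -236.0], [599.0, -226.0], [592.0, -166.0]]
8404 0.08430883050628792 ((818.9942016601562, 18.772125244140625), (196.44798278808594, 480.15667724609375), 6.045099258422852) [[696.0, 247.0], [747.0, -230.0], [942.0, -210.0], [891.0, 268.0]]
172 0.01124146771991779 ((574.0985107421875, -209.84690856933594), (45.26002883911133, 82.9337387084961), 4.9236836433410645) [[548.0, -170.0], [555.0, -253.0], [600.0, -249.0], [593.0, -167.0]]
```

```bash
python3 - <<'E'
from h import *
im=cv2.imread('pics/t0.png')[180:370,340:530];cv2.imwrite('pics/t0c.png',cv2.resize(im,None,fx=3,fy=3))
im=cv2.imread('pics/s0.png')[170:320,120:280];cv2.imwrite('pics/s0c.png',cv2.resize(im,None,fx=4,fy=4))
E
```

```text
(no output)
```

View pics/t0c.png

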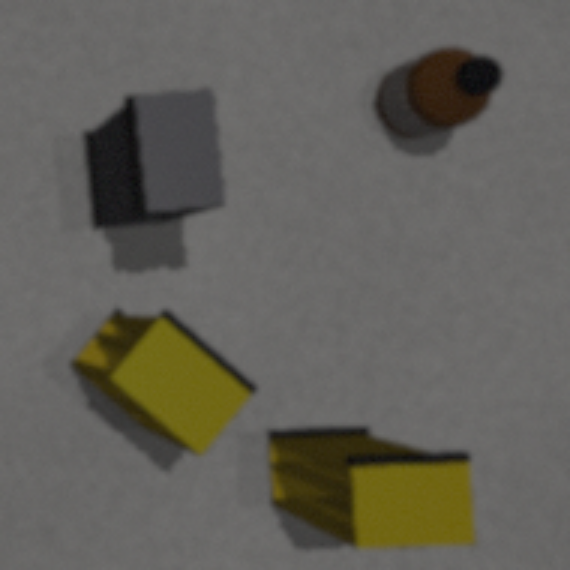

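View pics/s0c.png

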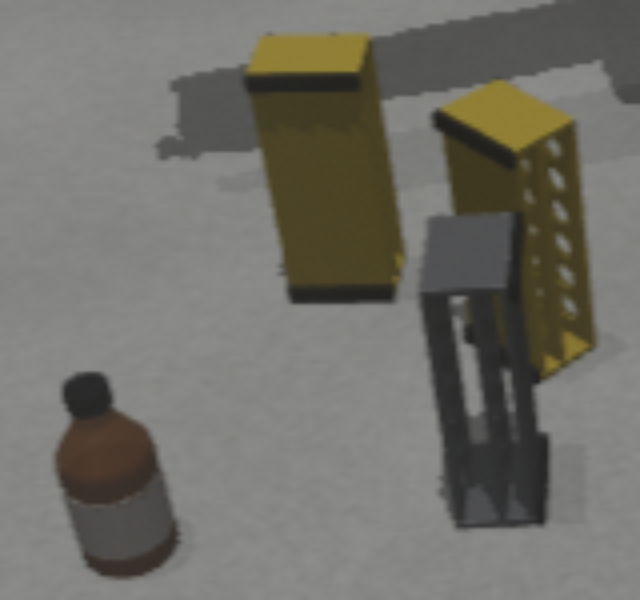

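```bash
python3 - <<'E'
from h import *
from scipy.spatial.transform import Rotation as R
M=R.from_quat(bot.get_obs()['tool_rot']).as_matrix();print(M)
z=M[:,2];print(np.degrees(np.arctan2(z[1],z[0])))
E
```

```text
[[-6.69299745e-04  9.35954570e-01  3.52120143e-01]
 [ 1.75497238e-03  3.52120779e-01 -9.35952925e-01]
 [-9.99998236e-01 -8.47192740e-06 -1.87824877e-03]]
-69.38291449947384
```

>>> step_arm(series=[{"x": 0, "y": 0, "z": 4, "twist": 0, "jaw": 0}, {"x": 3, "y": 1.4, "z": 5, "twist": -3, "jaw": 0}, {"x": 6.5, "y": 3, "z": 5, "twist": -7, "jaw": 0}, {"x": 10, "y": 4.6, "z": 5, "twist": -11, "jaw": 0}, {"x": 13.7, "y": 6.2, "z": 5, "twist": -14.7, "jaw": 0}, {"x": 17.4, "y": 7.9, "z": 5, "twist": -14.7, "jaw": 0}, {"x": 21, "y": 9.6, "z": 5, "twist": -14.7, "jaw": 0}, {"x": 24.5, "y": 11.2, "z": 5, "twist": -14.7, "jaw": 0}, {"x": 28, "y": 12.7, "z": 5, "twist": -14.7, "jaw": 0}, {"x": 31.5, "y": 14.3, "z": 5, "twist": -14.7, "jaw": 0}])

```text
clock: 0.93
eef_pos: [0.4922, -0.3232, 0.28]
tool_rot: [0.474, 0.526, -0.473, 0.524]
ft_force: [1.2, -1.1, 0.1]
grip_width: -0.0
```

>>> step_arm(series=[{"x": 3, "y": 1.5, "z": 0, "twist": 0, "jaw": 0}, {"x": 6.4, "y": 3.2, "z": -1, "twist": 0, "jaw": 0}, {"x": 6.5, "y": 3.2, "z": -4, "twist": 0, "jaw": 0}, {"x": 6.5, "y": 3.2, "z": -7.5, "twist": 0, "jaw": 0}, {"x": 6.5, "y": 3.2, "z": -10.3, "twist": 0, "jaw": 0}, {"x": 6.5, "y": 3.2, "z": -10.3, "twist": 0, "jaw": 0}, {"x": 6.5, "y": 3.2, "z": -10.3, "twist": 0, "jaw": 0}])

```text
clock: 1.52
eef_pos: [0.5558, -0.2904, 0.1749]
tool_rot: [0.473, 0.528, -0.474, 0.522]
ft_force: [-0.1, -0.5, 1.0]
grip_width: -0.0001
```

```bash
python3 - <<'E'
from h import *
o=bot.get_obs();print(o['eef_pos'],o['ft_force'],o['joint_pos'])
snap('scene','s1')
E
```

```text
[ 0.55578019 -0.2903883   0.17486887] [-0.0819803  -0.46872855  1.01203059] [-4.82186693e-01  5.28004937e-01  2.83299496e-01  1.33383866e+00
  1.46945375e-03  2.55587704e+00]
```

View pics/s1.png

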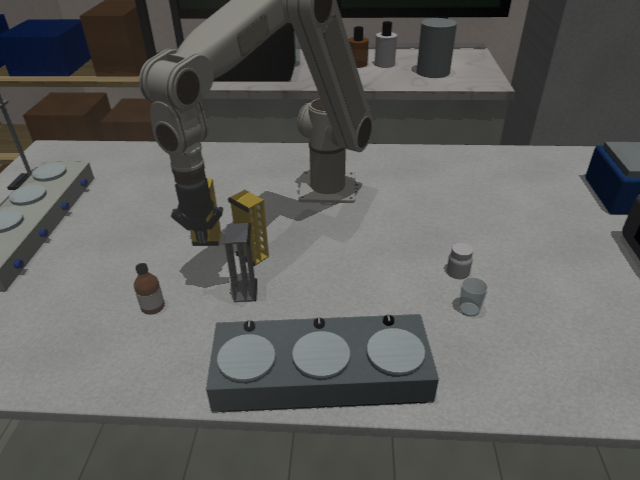

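>>> step_arm(series=[{"x": -0.1, "y": 2, "z": 0, "jaw": 0}, {"x": -0.3, "y": 4, "z": 0, "jaw": 0}, {"x": -0.4, "y": 4.8, "z": 0, "jaw": 0}, {"x": -0.5, "y": 5.6, "z": 0, "jaw": 0}, {"x": -0.6, "y": 6.4, "z": 0, "jaw": 0}, {"x": -0.7, "y": 7.2, "z": 0, "jaw": 0}, {"x": -0.8, "y": 8, "z": 0, "jaw": 0}, {"x": -0.8, "y": 8, "z": 0, "jaw": 0}])

```text
$.series[0]: bad value
```

```bash
python3 - <<'E'
from h import *
o=bot.get_obs();print(o['eef_pos'],o['ft_force'])
snap('scene','s2')
E
```

```text
[ 0.55722698 -0.29131446  0.17742798] [ 0.6053123  -1.58333371  1.10993801]
```

View pics/s2.png

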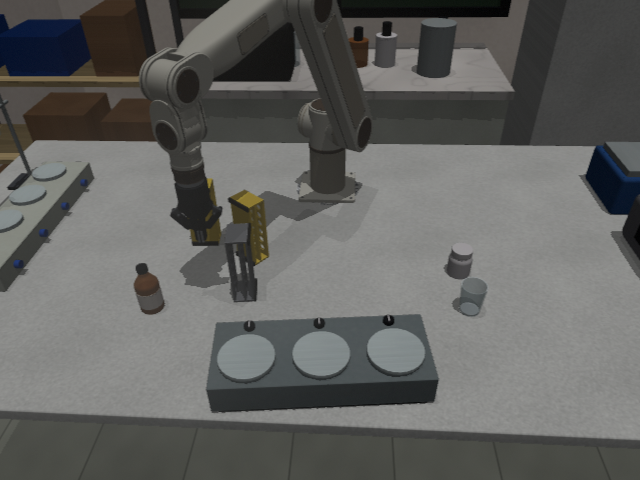

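The call was refused because the rows had no twist value, so nothing moved.

>>> step_arm(series=[{"x": -0.1, "y": 2, "z": 0, "twist": 0, "jaw": 0}, {"x": -0.3, "y": 4, "z": 0, "twist": 0, "jaw": 0}, {"x": -0.4, "y": 4.8, "z": 0, "twist": 0, "jaw": 0}, {"x": -0.5, "y": 5.6, "z": 0, "twist": 0, "jaw": 0}, {"x": -0.6, "y": 6.4, "z": 0, "twist": 0, "jaw": 0}, {"x": -0.7, "y": 7.2, "z": 0, "twist": 0, "jaw": 0}, {"x": -0.8, "y": 8, "z": 0, "twist": 0, "jaw": 0}, {"x": -0.8, "y": 8, "z": 0, "twist": 0, "jaw": 0}])

```text
clock: 2.28
eef_pos: [0.5499, -0.2106, 0.1791]
tool_rot: [0.474, 0.525, -0.473, 0.525]
ft_force: [0.1, -0.5, 0.7]
grip_width: -0.0001
```

```bash
python3 - <<'E'
from h import *
o=bot.get_obs();print(o['eef_pos'],o['ft_force'])
snap('scene','s3')
E
```

```text
[ 0.54986882 -0.21055202  0.1791337 ] [ 0.12364915 -0.52925841  0.69457624]
```

View pics/s3.png

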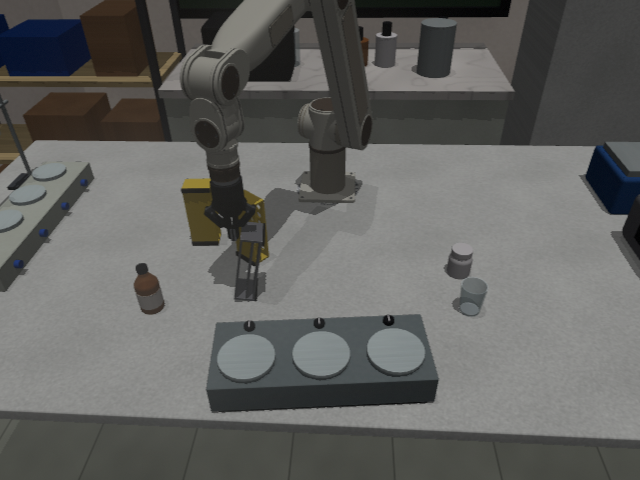

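The rack is leaning to +y (its top is now near (252,232)) without sliding. I'll keep pushing.

>>> step_arm(series=[{"x": -0.1, "y": 0.8, "z": 0, "twist": 0, "jaw": 0}, {"x": -0.2, "y": 1.6, "z": 0, "twist": 0, "jaw": 0}, {"x": -0.3, "y": 2.4, "z": 0, "twist": 0, "jaw": 0}, {"x": -0.4, "y": 3.2, "z": 0, "twist": 0, "jaw": 0}, {"x": -0.4, "y": 3.6, "z": 0, "twist": 0, "jaw": 0}, {"x": -0.4, "y": 3.6, "z": 0, "twist": 0, "jaw": 0}, {"x": -0.4, "y": 3.6, "z": 0, "twist": 0, "jaw": 0}])

```text
clock: 2.92
eef_pos: [0.546, -0.1748, 0.1791]
tool_rot: [0.474, 0.525, -0.473, 0.526]
ft_force: [0.2, 0.7, -0.3]
grip_width: -0.0001
```

```bash
python3 - <<'E'
from h import *
o=bot.get_obs();print(o['eef_pos'],o['ft_force'])
snap('scene','s4')
E
```

```text
[ 0.54603476 -0.17481224  0.17905524] [ 0.19947864  0.73463242 -0.28717144]
```

View pics/s4.png

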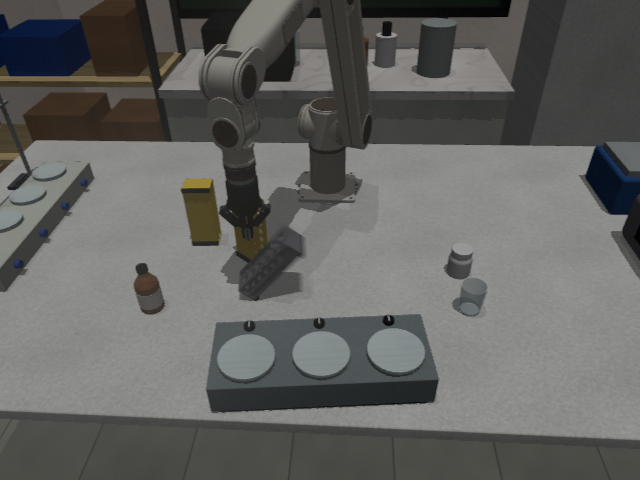

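>>> step_arm(series=[{"x": 0, "y": 0, "z": 3, "twist": 0, "jaw": 0}, {"x": 0, "y": 0, "z": 6, "twist": 0, "jaw": 0}, {"x": 0, "y": 0, "z": 8, "twist": 0, "jaw": 0}, {"x": 0, "y": 0, "z": 8, "twist": 0, "jaw": 0}, {"x": 0, "y": 0, "z": 8, "twist": 0, "jaw": 0}, {"x": 0, "y": 0, "z": 8, "twist": 0, "jaw": 8}])

```text
clock: 3.47
eef_pos: [0.5457, -0.1753, 0.2582]
tool_rot: [0.474, 0.526, -0.473, 0.525]
ft_force: [-0.9, -1.0, -0.3]
grip_width: 0.011
```

```bash
python3 - <<'E'
from h import *
o=bot.get_obs();print(o['eef_pos'],o['ft_force'])
snap('scene','s5')
_,d=snap('top','t5')
P=cloud('top',d);m=(P[...,2]>.052)&(P[...,2]<.075)&(P[...,0]>.45)&(P[...,0]<.66)&(P[...,1]>-.3)&(P[...,1]<.2)
r=cv2.minAreaRect(P[m][:,:2].astype(np.float32)*1000);print(m.sum(),r,cv2.boxPoints(r).round().tolist())
E
```

```text
[ 0.54569735 -0.17533096  0.25822343] [-0.88266571 -1.0013261  -0.34781368]
2241 ((533.0855712890625, -64.83706665039062), (80.20056915283203, 200.3452911376953), 6.6731414794921875) [[482.0, 30.0], [505.0, -169.0], [585.0, -160.0], [561.0, 39.0]]
```

View pics/s5.png

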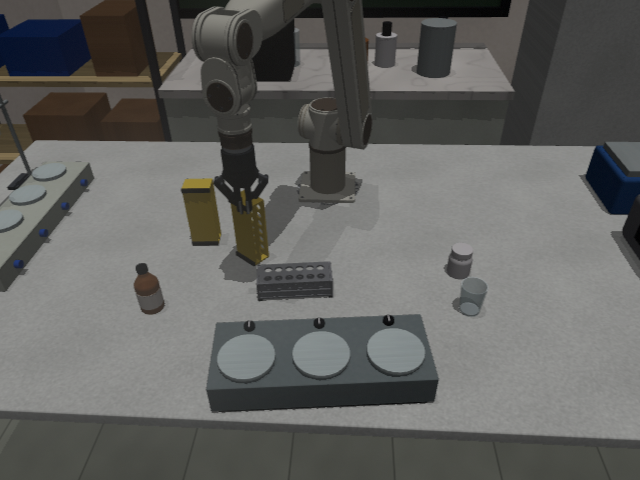

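View pics/t5.png

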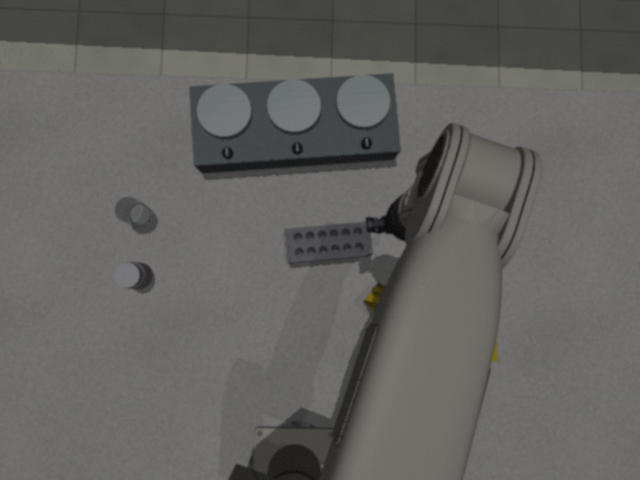

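>>> step_arm(series=[{"x": -3, "y": 2.8, "z": 0, "twist": 0, "jaw": 8.5}, {"x": -6, "y": 5.7, "z": 0, "twist": 0, "jaw": 8.5}, {"x": -9, "y": 8.6, "z": 0, "twist": 0, "jaw": 8.5}, {"x": -11, "y": 10.7, "z": -1, "twist": 0, "jaw": 8.5}, {"x": -11, "y": 10.7, "z": -5, "twist": 0, "jaw": 8.5}, {"x": -11, "y": 10.7, "z": -9, "twist": 0, "jaw": 8.5}, {"x": -11, "y": 10.7, "z": -13, "twist": 0, "jaw": 8.5}, {"x": -11, "y": 10.7, "z": -16, "twist": 0, "jaw": 8.5}, {"x": -11, "y": 10.7, "z": -16, "twist": 0, "jaw": 8.5}])

```text
clock: 4.32
eef_pos: [0.4288, -0.067, 0.091]
tool_rot: [0.471, 0.53, -0.476, 0.52]
ft_force: [-0.8, -0.1, -0.4]
grip_width: 0.0847
```

```bash
python3 - <<'E'
from h import *
from scipy.spatial.transform import Rotation as R
o=bot.get_obs();print(o['eef_pos'],o['ft_force'],o['grip_width'],o['joint_pos'])
z=R.from_quat(o['tool_rot']).as_matrix()[:,2];print(np.degrees(np.arctan2(z[1],z[0])))
snap('scene','s6')
# stirrer front face line from scene + top clouds
for n,f in(('top','t0'),('scene','s0')):
    P=cloud(n,np.load(f'pics/{f}.npy'));Q=P[(P[...,2]>.078)&(P[...,2]<.09)&(P[...,0]>.65)&(P[...,0]<.96)&(abs(P[...,1])<.22)]
    a=[];
    for y in np.arange(-.18,.2,.02):
        q=Q[abs(Q[:,1]-y)<.01];a.append((y,q[:,0].min()))
    a=np.array(a);c=np.polyfit(a[:,0],a[:,1],1);print(n,c,np.degrees(np.arctan(-c[0])))
E
```

```text
[ 0.42881583 -0.06698255  0.09099298] [-0.80725696 -0.10117753 -0.41991163] 0.08474700657701416 [-1.56002957e-01  2.44136919e-01 -3.84014154e-01  9.58975385e-01
  1.50376819e-03  2.88134070e+00]
-84.03016960776017
top [-0.10234977  0.72199384] 5.843860678168145
scene [-0.1096528  0.7247832] 6.257642542403411
```

View pics/s6.png

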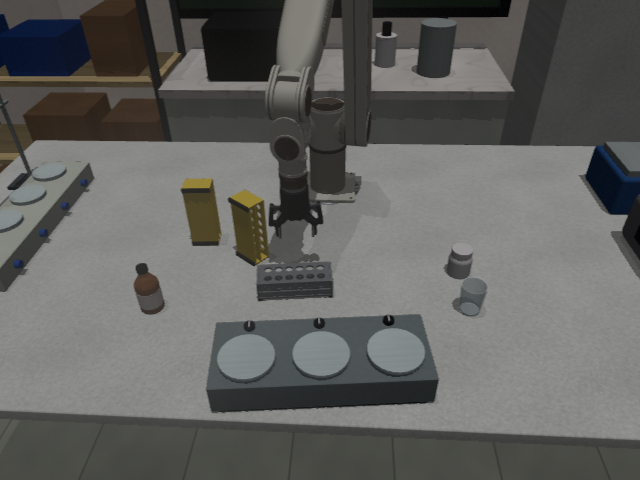

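>>> step_arm(series=[{"x": 0, "y": 0, "z": -3, "twist": 0, "jaw": 8.5}, {"x": 0, "y": 0, "z": -6, "twist": 0, "jaw": 8.5}, {"x": 0.2, "y": 0, "z": -7.8, "twist": 0, "jaw": 8.5}, {"x": 2, "y": 0.2, "z": -7.8, "twist": 0, "jaw": 8.5}, {"x": 4, "y": 0.4, "z": -7.8, "twist": 0, "jaw": 8.5}, {"x": 5, "y": 0.5, "z": -7.8, "twist": 0, "jaw": 8.5}, {"x": 6, "y": 0.6, "z": -7.8, "twist": 0, "jaw": 8.5}, {"x": 7, "y": 0.7, "z": -7.8, "twist": 0, "jaw": 8.5}, {"x": 8, "y": 0.8, "z": -7.8, "twist": 0, "jaw": 8.5}])

```text
clock: 5.12
eef_pos: [0.5119, -0.0597, 0.0179]
tool_rot: [0.471, 0.529, -0.475, 0.522]
ft_force: [-2.9, -1.0, 0.2]
grip_width: 0.0848
```

```bash
python3 - <<'E'
from h import *
o=bot.get_obs();print(o['eef_pos'],o['ft_force'],o['grip_width'])
snap('scene','s7')
im=cv2.imread('pics/s7.png')[180:380,180:380];cv2.imwrite('pics/s7c.png',cv2.resize(im,None,fx=3,fy=3))
E
```

```text
[ 0.51190418 -0.05973846  0.01786706] [-2.8554553  -1.03653176  0.207002  ] 0.08482918574003048
```

View pics/s7c.png

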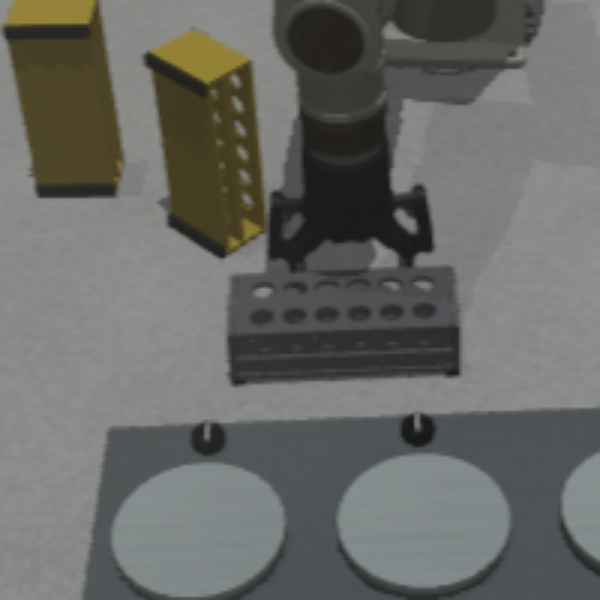

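>>> step_arm(series=[{"x": 1, "y": 0.1, "z": -0.3, "twist": 0, "jaw": 8.5}, {"x": 2.2, "y": 0.2, "z": -0.3, "twist": 0, "jaw": 8.5}, {"x": 3.4, "y": 0.35, "z": -0.3, "twist": 0, "jaw": 8.5}, {"x": 4.6, "y": 0.5, "z": -0.3, "twist": 0, "jaw": 8.5}, {"x": 5.8, "y": 0.6, "z": -0.3, "twist": 0, "jaw": 8.5}, {"x": 7, "y": 0.7, "z": -0.3, "twist": 0, "jaw": 8.5}, {"x": 8.2, "y": 0.85, "z": -0.3, "twist": 0, "jaw": 8.5}, {"x": 9.4, "y": 1, "z": -0.3, "twist": 0, "jaw": 8.5}, {"x": 10.4, "y": 1.1, "z": -0.3, "twist": 0, "jaw": 8.5}, {"x": 10.8, "y": 1.15, "z": -0.3, "twist": 0, "jaw": 8.5}])

```text
clock: 6.0
eef_pos: [0.6246, -0.0483, 0.0169]
tool_rot: [0.473, 0.527, -0.474, 0.523]
ft_force: [-3.9, -0.4, 3.2]
grip_width: 0.0852
```

```bash
python3 - <<'E'
from h import *
from scipy.spatial.transform import Rotation as R
o=bot.get_obs();print(o['eef_pos'],o['ft_force'],o['grip_width'])
z=R.from_quat(o['tool_rot']).as_matrix()[:,2];print(np.degrees(np.arctan2(z[1],z[0])))
_,d=snap('scene','s8')
P=cloud('scene',d);m=(P[...,2]>.053)&(P[...,2]<.068)&(P[...,0]>.58)&(P[...,0]<.76)&(P[...,1]>-.17)&(P[...,1]<.12)
r=cv2.minAreaRect(P[m][:,:2].astype(np.float32)*1000);print(m.sum(),r,cv2.boxPoints(r).round().tolist())
im=cv2.imread('pics/s8.png')[220:370,190:390];cv2.imwrite('pics/s8c.png',cv2.resize(im,None,fx=4,fy=4))
E
```

```text
[ 0.62462312 -0.04830845  0.01687266] [-3.89968331 -0.39468635  3.23023621] 0.08522376531933422
-84.03736813493431
1345 ((664.0426635742188, -54.84053039550781), (89.1617660522461, 199.9381866455078), 5.910216808319092) [[609.0, 40.0], [630.0, -159.0], [719.0, -150.0], [698.0, 49.0]]
```

View pics/s8c.png

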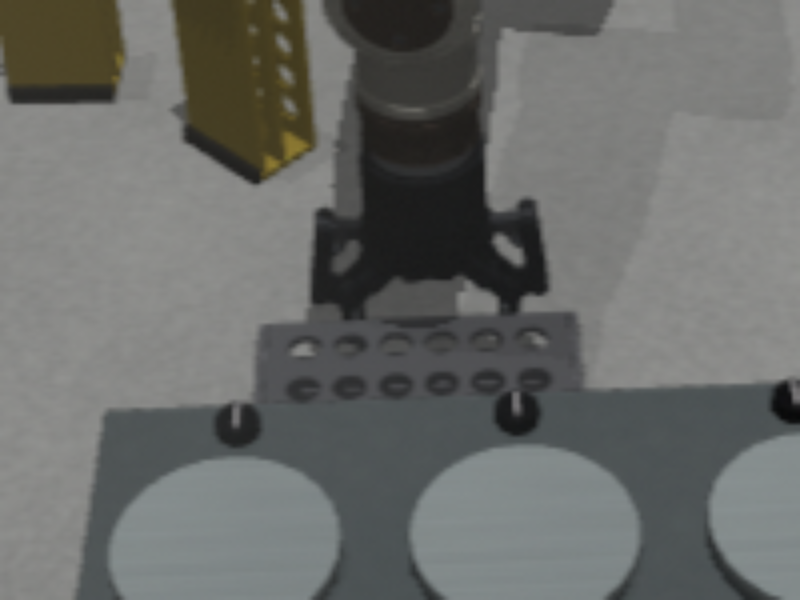

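>>> step_arm(series=[{"x": 0.2, "y": 0, "z": 0, "twist": 0, "jaw": 8.5}, {"x": 0.4, "y": 0, "z": 0, "twist": 0, "jaw": 8.5}, {"x": 0.6, "y": 0.1, "z": 0, "twist": 0, "jaw": 8.5}, {"x": 0.8, "y": 0.1, "z": 0, "twist": 0, "jaw": 8.5}, {"x": 0.8, "y": 0.1, "z": 0, "twist": 0, "jaw": 8.5}])

```text
clock: 6.47
eef_pos: [0.633, -0.0472, 0.0168]
tool_rot: [0.473, 0.527, -0.474, 0.523]
ft_force: [-1.8, 0.6, -0.9]
grip_width: 0.0852
```

>>> step_arm(series=[{"x": 0.15, "y": 0, "z": 0, "twist": 0, "jaw": 8.5}, {"x": 0.3, "y": 0, "z": 0, "twist": 0, "jaw": 8.5}, {"x": 0.4, "y": 0, "z": 0, "twist": 0, "jaw": 8.5}])

```text
clock: 6.72
eef_pos: [0.6367, -0.0471, 0.0168]
tool_rot: [0.473, 0.527, -0.474, 0.523]
ft_force: [-6.5, -0.8, 1.7]
grip_width: 0.0854
```

>>> step_arm(series=[{"x": 0.15, "y": 0, "z": 0, "twist": 0, "jaw": 8.5}, {"x": 0.3, "y": 0, "z": 0, "twist": 0, "jaw": 8.5}])

```text
clock: 6.88
eef_pos: [0.6366, -0.0472, 0.0167]
tool_rot: [0.471, 0.529, -0.475, 0.522]
ft_force: [-13.9, -0.3, 9.9]
grip_width: 0.0851
```

>>> step_arm(series=[{"x": 0.3, "y": 0, "z": 0, "twist": 0, "jaw": 8.5}, {"x": 0.4, "y": 0, "z": 0, "twist": 0, "jaw": 8.5}, {"x": 0.4, "y": 0, "z": 0, "twist": 0, "jaw": 8.5}])

```text
clock: 7.13
eef_pos: [0.6363, -0.0472, 0.0167]
tool_rot: [0.469, 0.531, -0.478, 0.519]
ft_force: [-14.1, -0.0, 9.3]
grip_width: 0.0849
```

>>> step_arm(series=[{"x": -1, "y": -0.1, "z": 0, "twist": 0, "jaw": 8.5}, {"x": -3, "y": -0.3, "z": 0, "twist": 0, "jaw": 8.5}, {"x": -6, "y": -0.6, "z": 2, "twist": 0, "jaw": 8.5}, {"x": -8, "y": -0.8, "z": 6, "twist": 0, "jaw": 8.5}, {"x": -8, "y": -0.8, "z": 10, "twist": 0, "jaw": 8.5}, {"x": -8, "y": -0.8, "z": 14, "twist": 0, "jaw": 8.5}, {"x": -8, "y": -0.8, "z": 18, "twist": 0, "jaw": 8.5}, {"x": -8, "y": -0.8, "z": 20, "twist": 0, "jaw": 8.5}, {"x": -8, "y": -0.8, "z": 20, "twist": 0, "jaw": 8.5}])

```text
clock: 7.88
eef_pos: [0.5608, -0.0555, 0.2242]
tool_rot: [0.473, 0.527, -0.474, 0.524]
ft_force: [0.0, -0.2, 1.5]
grip_width: 0.0848
```

```bash
python3 - <<'E'
from h import *
o=bot.get_obs();print(o['eef_pos'],o['ft_force'])
_,d=snap('scene','s9');_,dt=snap('top','t9');snap('wrist','w9')
for n,d in(('scene',d),('top',dt)):
    P=cloud(n,d);m=(P[...,2]>.053)&(P[...,2]<.068)&(P[...,0]>.58)&(P[...,0]<.76)&(P[...,1]>-.18)&(P[...,1]<.12)
    r=cv2.minAreaRect(P[m][:,:2].astype(np.float32)*1000);print(n,m.sum(),r,cv2.boxPoints(r).round().tolist())
    P0=cloud(n,np.load('pics/'+('s0' if n=='scene' else 't0')+'.npy'))
a=cv2.imread('pics/t9.png')[60:260,180:380];cv2.imwrite('pics/t9c.png',cv2.resize(a,None,fx=3,fy=3))
E
```

```text
[ 0.56077609 -0.05550271  0.22416986] [ 2.81542067e-04 -1.53761390e-01  1.49441038e+00]
scene 1167 ((677.3499755859375, -53.31974792480469), (63.01620101928711, 199.81243896484375), 7.034051418304443) [[634.0, 42.0], [658.0, -156.0], [721.0, -149.0], [696.0, 50.0]]
top 778 ((678.2379150390625, 48.25560760498047), (81.82870483398438, 131.9549102783203), 6.131982326507568) [[631.0, 109.0], [645.0, -22.0], [726.0, -13.0], [712.0, 118.0]]
```

View pics/s9.png

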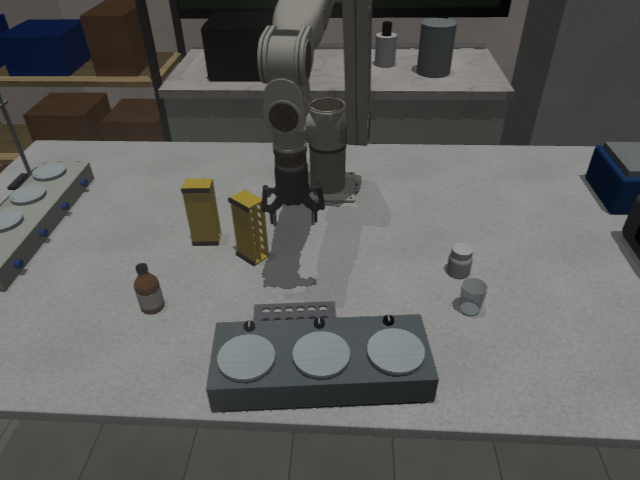

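View pics/t9c.png

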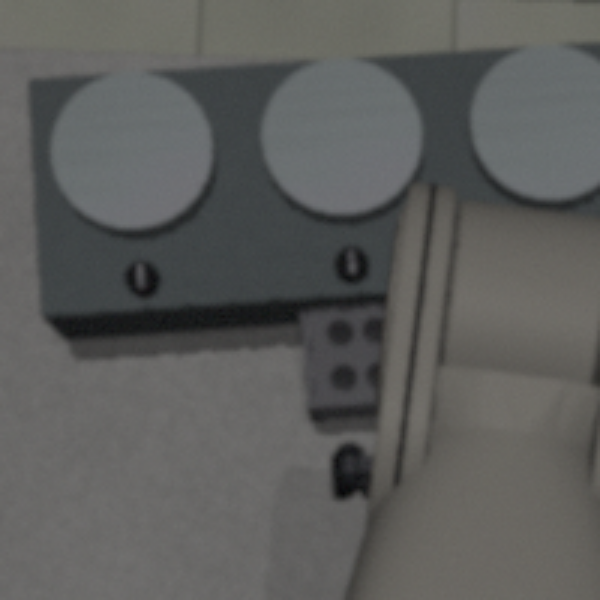

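View pics/w9.png

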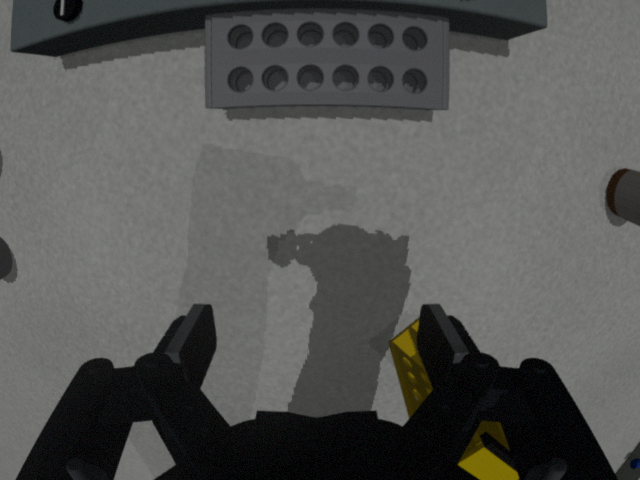

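>>> step_arm(series=[{"x": -2, "y": 1, "z": 1, "twist": 0, "jaw": 8.5}, {"x": -5, "y": 3, "z": 3, "twist": 0, "jaw": 8.5}, {"x": -8, "y": 5, "z": 4, "twist": 0, "jaw": 8.5}, {"x": -11, "y": 7, "z": 4, "twist": 0, "jaw": 8.5}, {"x": -14, "y": 9, "z": 4, "twist": 0, "jaw": 8.5}, {"x": -17, "y": 12, "z": 4, "twist": 0, "jaw": 8.5}, {"x": -20, "y": 15, "z": 4, "twist": 0, "jaw": 8.5}, {"x": -22, "y": 18, "z": 4, "twist": 0, "jaw": 8.5}, {"x": -22, "y": 20, "z": 4, "twist": 0, "jaw": 8.5}, {"x": -22, "y": 20, "z": 4, "twist": 0, "jaw": 8.5}])

```text
clock: 8.87
eef_pos: [0.35, 0.0626, 0.2558]
tool_rot: [0.466, 0.55, -0.459, 0.52]
ft_force: [1.1, 0.4, -0.5]
grip_width: 0.085
```

```bash
python3 - <<'E'
from h import *
_,d=snap('top','t10')
P=cloud('top',d);m=(P[...,2]>.052)&(P[...,2]<.068)&(P[...,0]>.58)&(P[...,0]<.76)&(P[...,1]>-.18)&(P[...,1]<.12)
r=cv2.minAreaRect(P[m][:,:2].astype(np.float32)*1000);print(m.sum(),r,cv2.boxPoints(r).round().tolist())
Q=P[(P[...,2]>.052)&(P[...,2]<.066)&(P[...,0]>.58)]
for y in np.arange(-.15,.05,.02):
    q=Q[abs(Q[:,1]-y)<.01]; print(round(y,2),q[:,0].min().round(4) if len(q) else None)
for b in((460,190,510,230,.05,.15),(110,255,155,295,.03,.095),(110,195,155,235,.03,.095),(360,280,430,335,.18,.215),(425,315,505,370,.18,.215)):
    mm=np.zeros(d.shape,bool);mm[b[1]:b[3],b[0]:b[2]]=1
    o=[]
    for Pi in(cloud('top',np.load('pics/t0.npy')),P):
        k=mm&(Pi[...,2]>b[4])&(Pi[...,2]<b[5]);o.append(Pi[k].mean(0).round(3))
    print(o)
a=cv2.imread('pics/t10.png')[60:260,180:410];cv2.imwrite('pics/t10c.png',cv2.resize(a,None,fx=3,fy=3))
E
```

```text
2396 ((686.6272583007812, -34.590911865234375), (82.18801879882812, 299.2864074707031), 5.990649223327637) [[630.0, 110.0], [661.0, -188.0], [743.0, -179.0], [712.0, 119.0]]
-0.15 0.6567
-0.13 0.6557
-0.11 0.653
-0.09 0.6514
-0.07 0.6492
-0.05 0.6473
-0.03 0.6455
-0.01 0.6429
0.01 0.6403
0.03 0.6393
[array([ 0.613, -0.424,  0.1  ]), array([ 0.613, -0.424,  0.1  ])]
[array([0.444, 0.379, 0.075]), array([0.444, 0.379, 0.075])]
[array([0.594, 0.397, 0.064]), array([0.594, 0.398, 0.064])]
[array([ 0.393, -0.204,  0.2  ]), array([ 0.393, -0.204,  0.2  ])]
[array([ 0.319, -0.357,  0.199]), array([ 0.319, -0.357,  0.2  ])]
```

View pics/t10c.png

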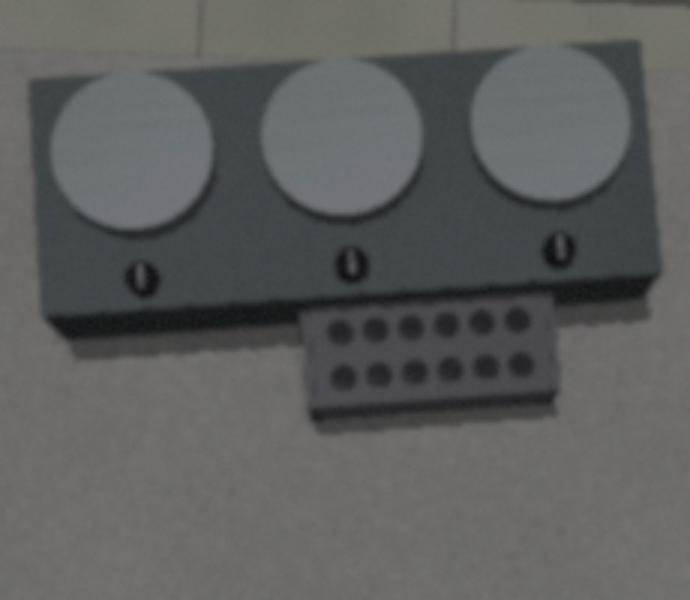

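```bash
python3 -c "
from workcell import bot
print(bot.get_obs()['ft_force']);print(bot.job_done())"
```

```text
[-0.17486276  0.14075225  0.09985905]
the job is handed in; nothing more can be done
None
```

The grey rack is on its feet with the holes up, and its long side lies against the stirrer's front panel. I tipped it with a high push on the hole side, then slid it along the bench with the open fingers. I handed it in at about 9 s with the arm clear.

- **Seating:** The rack stopped moving against the panel at about 14 N. The top camera then put its stirrer side at x ≈ 0.728 m and the panel at 0.727 m.
- **Angle:** The rack's long side measures about 5.5–5.8° and the panel 5.8° from the top camera, a possible difference of about 1 mm over the 200 mm length. That is within measurement noise. The scene camera disagreed slightly, reading 6.3° for the panel and 7.0° for the partly hidden rack.
- **Bystanders:** The bottle, jar, beaker and both yellow racks are within 1 mm of where they started.
- **Refused call:** One move call was refused because I left out the twist value; nothing moved.

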